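# Stagger a stack of wooden blanks in the bevelling jig

### The job

The three wooden blanks lie stacked in the jig tray: stagger them like shingles for bevelling, each sticking out about 30 mm beyond the one beneath it towards the sliding stop, straight in line, with the bottom blank left where it lies. Have the sliding stop brought along its track until it stands up against the top blank's end (touching or nearly so), and leave the other things on the bench alone.

Things in the scene. Friction and masses are not known exactly. Their poses are not given: they have to be found in the camera images.
- tray: fixed jig tray 440 mm long (own y), 114 wide (own x), open at both ends, floor 10 mm thick. Own -x side: fence 14 mm thick, top 56 mm above the bench; +x side: kerb 14 mm thick, top 22 mm above the bench; 86 mm clear between. Origin: centre of the underside, on the bench; own y points along the tray towards the stop's end.
- stop (a joint): travel of the sliding end stop, m, 0 (far end) to 0.14; grows as the stop goes along the tray's -y, towards the blanks. It stays where it is left; about 2 N of dry friction plus light damping. At value q its flat face is at tray y = 0.170 - q and its flat back 24 mm behind that (+y); push it from behind or pinch its grip.
- stop_face (a point): point on the stop's flat face that looks to the blanks (tray -y), on the tray's centre line, 45 mm above the bench; axes as the tray's. The stop is an aluminium bar across the tray, 24 mm thick (y), 12 to 71 mm above the bench; on it a black grip block 40 (x) by 24 (y) mm, 36 high, centred on tray x = 0, top 107 mm above the bench.
- blank1: bottom of the stack, dark wood, on the tray floor (underside 10 mm above the bench); flat rectangular wooden blank 76 mm (own x) by 150 mm (own y) by 14 mm thick (z), about 0.11 kg, loose; origin at the centre of its underside, own y along the tray and pointing towards the stop
- blank2: middle of the stack, pale wood (underside 24 mm above the bench); flat rectangular wooden blank 76 mm (own x) by 150 mm (own y) by 14 mm thick (z), about 0.11 kg, loose; origin at the centre of its underside, own y along the tray and pointing towards the stop. Pushed at its end it slides on blank1, carries blank3 along and leaves blank1 lying
- blank3: top of the stack, dark wood (underside 38 mm, top 52 mm above the bench); flat rectangular wooden blank 76 mm (own x) by 150 mm (own y) by 14 mm thick (z), about 0.11 kg, loose; origin at the centre of its underside, own y along the tray and pointing towards the stop. Pushed at its end it slides on blank2 and leaves the others lying
- glue: bystander: white bottle 56 mm across, 130 mm high, standing; origin at the centre of its underside
- sander: bystander: cork and wood sanding block 68 x 120 x 40 mm; origin at the centre of its underside
- driver: bystander: screwdriver lying on the bench along its own x; origin on its underside
- offcut: bystander: wood offcut 70 x 160 x 35 mm; origin at the centre of its underside
Things that resemble listed ones, but are neither listed nor needed, are in the scene too. What is shaped like the blank3 but blue is not meant. What is shaped like the blank2 but turquoise is not meant.

How it is judged:
By the outcome, as a careful person would: the job done as asked, in the order asked, and still so for the second after the job is handed in, with the robot touching nothing.
It also fails if it takes over 51 s, if anything falls off the work surface, if the arm or the gripper's body presses on something with over 40 N, if the wrist force passes 120 N, or if a joint passes its speed limit or range.

### The arm

A 7-joint arm with a two-finger parallel gripper is mounted at the origin on the work surface. World frame = base frame: x ahead of the robot, y to its left, z up, the work surface at z = 0. Lengths are in mm, angles in rad, forces in N, time in s.
With the tool pointing down it reaches from about 400 to 875 mm from the base axis. Payload 4.4 kg.
Tool frame: the origin (TCP) lies on the centre line of the jaws, within the pads' length; the fingertips stand 14 mm ahead of it and the grasp point (between the pads) lies 5 mm behind it; z points along the fingers, x is the direction in which the jaws open and shut, and the axes are right-handed (so a half turn about z gives the same grasp; the last joint's range is limited). The gripper opens to 85 mm and grips with 20 to 120 N. Pads are 22 mm wide; open, the fingers measure 114 mm over their backs; the gripper's body (76 mm by 85 mm) begins 54 mm behind the grasp point. The pads swing forward as they close: fully open they stand 13 mm farther back than shut.
Start: joints at [1.217, 0.628, 0.038, 1.517, -0.027, 0.996, -0.02], TCP at [184.525, -623.272, 245.313] pointing down, gripper open.
Joint ranges: [-3.06, 3.06], [-0.37, 2.12], [-1.25, 1.32], [0.18, 2.47], [-1.1, 4.24], [0.23, 1.98], [-2.94, 2.94]. Speed limits (rad/s): [2.57, 2.57, 3.14, 3.14, 3.14, 3.14, 3.14].

### API

Orientations are given as [roll, pitch, yaw] about the fixed x, y, z axes, in that order (R = Rz(yaw) Ry(pitch) Rx(roll)).
In Python, from cell import ctrl gives the robot as it stands.
- The arm moves only by the tool send_rows, never from a script. Its argument "commands" is a list of rows, each a list of 5 numbers: the finger opening in mm, from 0 to 85.4, then the shift along the tool's x, y, z in mm, then the turn about the tool's z in degrees. In form: [[grip, x, y, z, roll], ...]. A call has 1 to 5 rows; each row is the pose to reach, as a shift and turn from the pose measured when the call began, along the tool's axes at that moment; what a row does not reach only later rows make up. A row lasts 1/10 s, in which the tool goes at most 50 mm and 8.59 degrees, less where a joint would pass 70% of its speed; a pose out of reach is approached as far as the arm can. A call with a gripper value outside its range is refused whole. The fingers move at their own pace and stop on an object; the grip force is fixed at half the most. Time passes only in rows, so rows that repeat a pose let the fingers close. It gives the time, the measured TCP pose, the force and the opening at its end, in the units of the state.
- ctrl.read_state(): the state, without advancing time (a new reading comes with each control period).
- ctrl.get_image(name): name is "scene" or "top" or "wrist"; returns the picture (480x640x3 uint8, red, green, blue); there is no depth.
- ctrl.camera_params(name): a dict with "fx", "fy", "cx", "cy" (pixels), "cam_to_world" (4x4, takes a point from camera to world coordinates). Camera axes: x right, y down, z forward; pixel columns grow to the right and rows downward; lengths in mm; the calibration is good to about 2 mm. A picture is of the moment at which its call begins: read the wrist's pose just before it. camera_params takes no time and is no camera call; for the wrist camera it gives the pose at the moment of the call.
- ctrl.finish_job(): hands the job in, once; it reports no verdict.
The state is a dict: "clock": time; "qpos": joint angles; "qd": joint speeds; "tau": joint torques, N m; "eef_pos": TCP position; "tool_rot": TCP orientation; "force": force on the tool from outside, world axes, zero at the start; "torque": the same for the moment, N m; "width": finger opening in mm.
Only numpy, scipy, OpenCV 4.12 (cv2) and the standard library are available. Lean on these libraries where they do the work, as an engineer would, in place of code of your own. Each camera call takes 0.05 s, during which the arm holds its last target.

## Working session

There is one attempt and no reset: what is moved stays moved. The work goes in short steps, Python scripts to look and compute and a tool call to move; the robot and the scene stay as the last step left them, time stands still between calls to the robot, and variables do not carry over. Pictures are saved under pics/ and viewed, and the job is handed in when it is done.

Besides the shell and the picture viewer there is one more tool, called after "Request:" in YAML: its name, and indented under it one key for each argument. send_rows: Moves the arm, as the interface text tells. Its arguments: {"type":"object","properties":{"commands":{"type":"array"}},"required":["commands"]}

```bash
mkdir -p pics; ls
python3 - <<'E'
from cell import ctrl
import cv2
for n in ("scene","top","wrist"):
    im=ctrl.get_image(n); cv2.imwrite(f"pics/{n}0.png",im[:,:,::-1])
    p=ctrl.camera_params(n); print(n,p["fx"],p["cx"],p["cy"],p["cam_to_world"])
print(ctrl.read_state())
E
```

```text
pics
scene 439.43772270421726 317.71918927508887 235.33825827610485 [[ 6.76614256e-01  3.99598608e-01 -6.18477243e-01  1.22937090e+03]
 [ 7.36333471e-01 -3.64352767e-01  5.70140404e-01 -6.43840180e+02]
 [ 2.48341694e-03 -8.41170621e-01 -5.40764107e-01  6.91499291e+02]
 [ 0.00000000e+00  0.00000000e+00  0.00000000e+00  1.00000000e+00]]
top 612.3691940157286 318.7064432265739 247.26237510328465 [[ 2.51381555e-02 -9.97241541e-01  6.98382543e-02  3.85169378e+02]
 [-9.99613488e-01 -2.59046225e-02 -1.00908347e-02  2.47129297e+01]
 [ 1.18721331e-02 -6.95575961e-02 -9.97507290e-01  1.64394890e+03]
 [ 0.00000000e+00  0.00000000e+00  0.00000000e+00  1.00000000e+00]]
wrist 389.6940272367648 331.94167217738635 235.55257876527344 [[ 2.83639117e-01 -9.18340101e-01 -2.76044038e-01  2.55126894e+02]
 [-9.58929605e-01 -2.72140345e-01 -7.99602670e-02 -6.02946933e+02]
 [-1.69200010e-03  2.87386660e-01 -9.57813158e-01  3.71660962e+02]
 [ 0.00000000e+00  0.00000000e+00  0.00000000e+00  1.00000000e+00]]
{'clock': 0.15, 'qpos': array([ 1.21716331,  0.62913687,  0.03847357,  1.51811143, -0.02700906,
        0.99630493, -0.01998998]), 'qd': array([ 0.00030242, -0.00316713, -0.0003245 , -0.00384268,  0.00030376,
        0.00054529, -0.00053074]), 'tau': array([ 2.57733067e-03, -5.63796866e+01,  1.22833628e+00, -1.93651468e+01,
        1.12197973e-02,  7.40283926e-03, -2.39161727e-05]), 'eef_pos': array([ 184.41388145, -622.82989956,  244.60730506]), 'tool_rot': array([ 3.14157908e+00,  1.44199885e-03, -1.28297798e+00]), 'force': array([ 0.5859858 ,  0.65911183, -0.06683326]), 'torque': array([-0.00131992, -0.03245845, -0.0082815 ]), 'width': 85.28549315407648}
```

View pics/scene0.png

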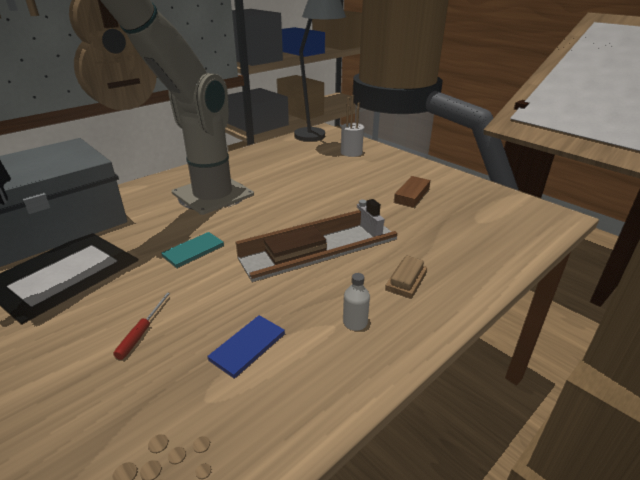

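View pics/top0.png

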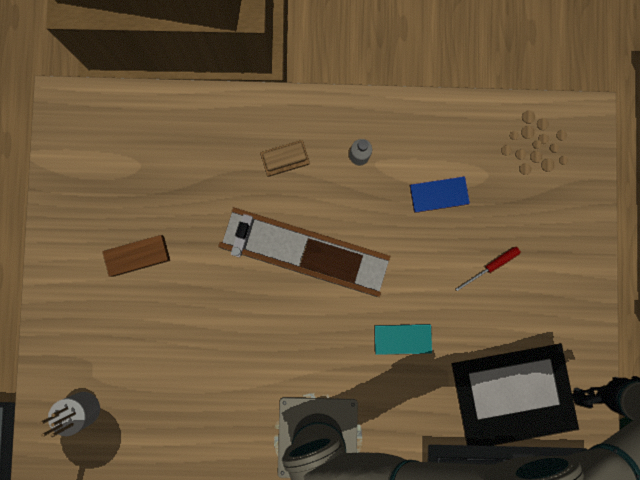

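View pics/wrist0.png

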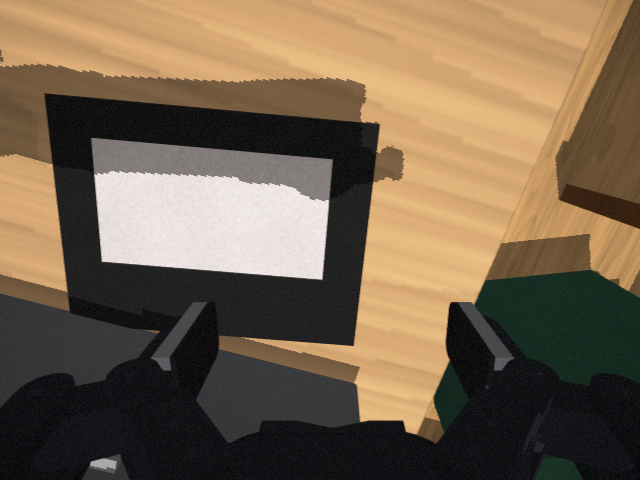

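Candidates: the dark stack in the tray at top (332,260) is the one meant. The blue block at (440,194) and the turquoise block at (403,338) lie loose on the bench and are excluded. I'll confirm with an enlarged crop.

Run:
```python
import cv2
im=cv2.imread("pics/top0.png")[195:310,205:405]
cv2.imwrite("pics/c1.png",cv2.resize(im,None,fx=4,fy=4,interpolation=cv2.INTER_CUBIC))
im=cv2.imread("pics/scene0.png")[190:285,225:405]
cv2.imwrite("pics/c2.png",cv2.resize(im,None,fx=4.4,fy=4.4,interpolation=cv2.INTER_CUBIC))
```

```text
(no output)
```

View pics/c1.png

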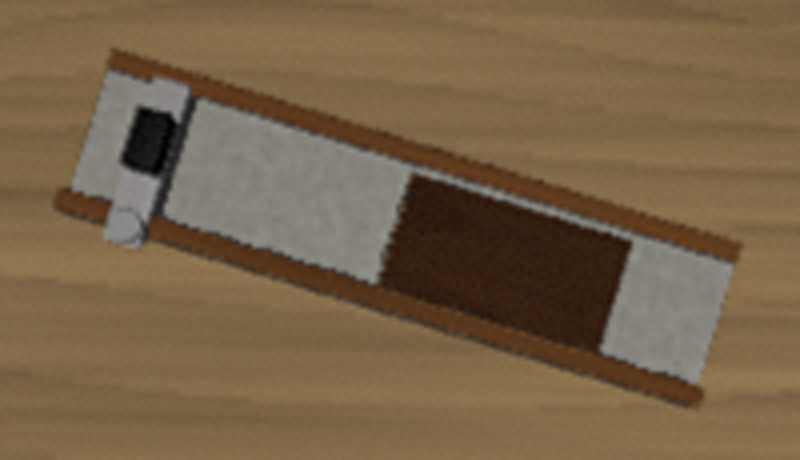

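View pics/c2.png

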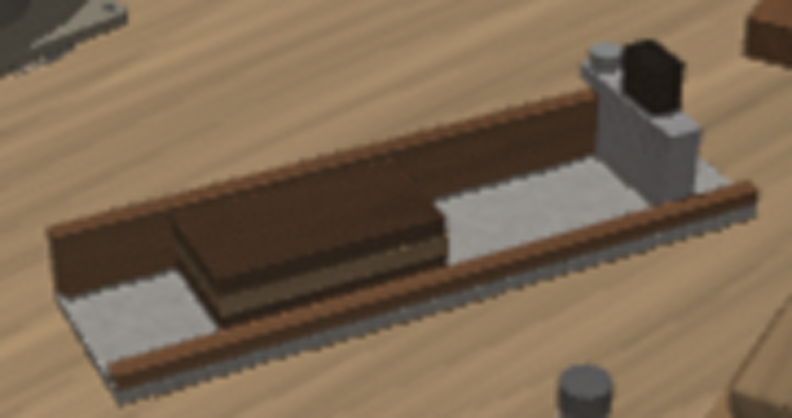

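```bash
cat > h.py <<'E'
import numpy as np
from cell import ctrl
def ray(n,uv,z,p=None):
    p=p or ctrl.camera_params(n); T=np.array(p["cam_to_world"])
    d=T[:3,:3]@np.array([(uv[0]-p["cx"])/p["fx"],(uv[1]-p["cy"])/p["fy"],1]); o=T[:3,3]
    return (o+d*(z-o[2])/d[2])[:2]
E
python3 - <<'E'
from h import *
pts={"kerbL":((110,50),22),"kerbR":((741,243),22),"fenL":((54,207),56),"fenR":((697,408),56),
"b_FL":((412,175),52),"b_FR":((631,240),52),"b_NL":((383,282),52),"b_NR":((600,352),52),
"stopfaceF":((192,96),71),"stopfaceN":((155,222),71)}
W={k:ray("top",(u[0]/4+205-.4,u[1]/4+195-.4),z) for k,(u,z) in pts.items()}
for k in W: print(k,W[k].round(1))
a=W["kerbL"]-W["kerbR"]; b=W["fenL"]-W["fenR"]
print(np.linalg.norm(a),np.linalg.norm(b))
yh=(a+b);th=np.arctan2(yh[1],yh[0]);yh/=np.linalg.norm(yh);xh=np.array([yh[1],-yh[0]])
c=sum(W[k] for k in("kerbL","kerbR","fenL","fenR"))/4
print("c",c,"yaw of tray y deg",np.degrees(th),"tray yaw",np.degrees(th)-90)
for k in W: d=W[k]-c; print(k,(d@xh).round(1),(d@yh).round(1))
s=ctrl.read_state(); print(s["eef_pos"],s["tool_rot"])
E
```

```text
kerbL [599.9 241.6]
kerbR [ 482.1 -181.2]
fenL [491.9 269.7]
fenR [ 372.4 -150.2]
b_FL [519.2  38.2]
b_FR [ 480.4 -105.6]
b_NL [448.9  55.2]
b_NR [407.1 -86.9]
stopfaceF [565.  181.2]
stopfaceN [483.  202.3]
438.8550973235801 436.55400524443854
c [486.59652443  44.97478625] yaw of tray y deg 74.27044451720174 tray yaw -15.729555482798261
kerbL 55.8 220.0
kerbR 57.0 -218.9
fenL -55.8 217.8
fenR -57.0 -218.8
b_FL 33.2 2.3
b_FR 34.9 -146.6
b_NL -39.0 -0.4
b_NR -40.8 -148.5
stopfaceF 38.5 152.4
stopfaceN -46.1 150.4
[ 184.41388145 -622.82989956  244.60730506] [ 3.14157908e+00  1.44199885e-03 -1.28297798e+00]
```

```bash
cat >> h.py <<'E'
from scipy.spatial.transform import Rotation as Ro
YAW=np.radians(-15.73); XH=np.array([np.cos(YAW),np.sin(YAW)]); YH=np.array([-np.sin(YAW),np.cos(YAW)]); C=np.array([486.6,45.0])
def t2w(x,y): return C+x*XH+y*YH
def w2t(p): d=np.asarray(p)[:2]-C; return np.array([d@XH,d@YH])
def goto(x,y,z,yaw=YAW):
    s=ctrl.read_state(); R=Ro.from_euler("xyz",s["tool_rot"])
    tgt=np.r_[t2w(x,y),z]; d=R.inv().apply(tgt-s["eef_pos"])
    cur=s["tool_rot"][2]; dy=(yaw-cur+np.pi)%(2*np.pi)-np.pi
    print("t",round(s["clock"],2),"tray",w2t(s["eef_pos"]).round(1),"z",s["eef_pos"][2].round(1),"w",s["width"].round(1),"F",s["force"].round(1))
    print("shift",d.round(1),"roll",-np.degrees(dy).round(1))
E
python3 -c "
from h import *
goto(-3,-200,200)"
```

```text
Traceback (most recent call last):
  File "h.py", line 15, in goto
    print("t",round(s["clock"],2),"tray",w2t(s["eef_pos"]).round(1),"z",s["eef_pos"][2].round(1),"w",s["width"].round(1),"F",s["force"].round(1))
                                                                                                     ^^^^^^^^^^^^^^^^
AttributeError: 'float' object has no attribute 'round'
```

```bash
sed -i 's/s\["width"\].round(1)/round(s["width"],1)/' h.py
python3 -c "
from h import *
goto(-3,-200,200)"
```

```text
t 0.15 tray [-109.8 -724.7] z 244.6 w 85.3 F [ 0.6  0.7 -0.1]
shift [-386.9 -370.2   45.2] roll -57.8
```

Request:
send_rows:
  commands:
    - [30,-387,-370,40,-58]
    - [30,-387,-370,40,-58]
    - [30,-387,-370,40,-58]
    - [30,-387,-370,40,-58]
    - [30,-387,-370,40,-58]

```text
clock: 0.65
eef_pos: [299.0, -399.6, 226.5]
tool_rot: [-3.141, 0.001, -0.527]
force: [0.4, -0.5, 0.5]
width: 29.8
```

```bash
python3 -c "
from h import *
goto(-3,-200,200)"
```

```text
t 0.65 tray [ -60.1 -478.8] z 226.5 w 29.8 F [ 0.4 -0.5  0.5]
shift [ -14.4 -284.2   26.8] roll -14.5
```

Request:
send_rows:
  commands:
    - [30,-14,-284,27,-14]
    - [30,-14,-284,27,-14]
    - [30,-14,-284,27,-14]
    - [30,-14,-284,27,-14]
    - [30,-14,-284,27,-14]

```text
clock: 1.15
eef_pos: [413.1, -178.7, 203.2]
tool_rot: [-3.141, 0.0, -0.283]
force: [0.9, -0.1, 0.0]
width: 30.0
```

```bash
python3 -c "
from h import *
goto(-3,-200,200)"
```

```text
t 1.15 tray [ -10.1 -235.2] z 203.2 w 30.0 F [ 0.9 -0.1  0. ]
shift [  6.8 -35.3   3.2] roll -0.5
```

Request:
send_rows:
  commands:
    - [30,7,-35,20,0]
    - [30,7,-35,20,0]
    - [30,7,-35,20,0]

```text
clock: 1.45
eef_pos: [429.4, -146.2, 182.8]
tool_rot: [-3.141, 0.002, -0.281]
force: [-0.8, -0.0, -0.5]
width: 30.1
```

```bash
python3 -c "
from h import *
import cv2
goto(-3,-200,100)
im=ctrl.get_image('wrist');cv2.imwrite('pics/w1.png',im[:,:,::-1])
np.save('w1.npy',ctrl.camera_params('wrist'),allow_pickle=True)"
```

```text
t 1.45 tray [  -3.2 -199.6] z 182.8 w 30.1 F [-0.8 -0.  -0.5]
shift [ 0.3  0.5 82.8] roll -0.4
```

View pics/w1.png

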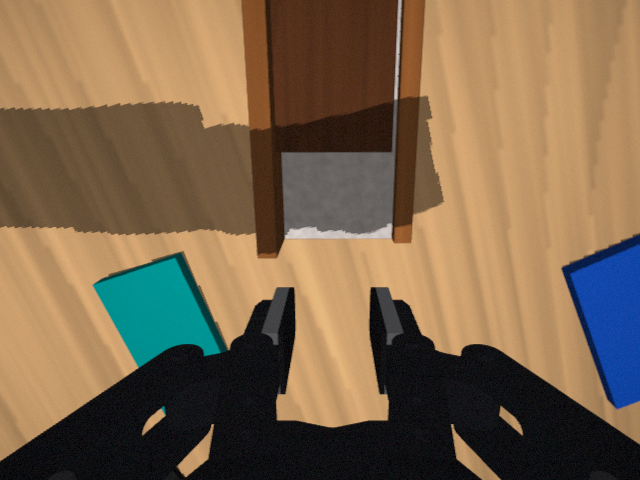

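The wrist view shows the stack's end edge at row 152 (columns 281–393), the tray end at row 238, and the tray axis vertical in the picture.

```bash
python3 -c "
from h import *
p=np.load('w1.npy',allow_pickle=True).item()
for n,uv,z in [('bL',(281,152),52),('bR',(393,152),52),('bRfar',(400,0),52),('floorendL',(286,238),10),('floorendR',(392,238),10),('fenceL',(258,258),56),('fenceinR',(276,256),56),('fenfar',(270,0),56),('fenfarout',(243,0),56),('kerbR',(411,242),22),('kerbRfar',(425,0),22)]: print(n,w2t(ray('wrist',uv,z,p)).round(1))
T=np.array(p['cam_to_world']);Ti=np.linalg.inv(T)
R=Ro.from_euler('xyz',ctrl.read_state()['tool_rot']);e=ctrl.read_state()['eef_pos']
for x,zz in [(15,14),(15,9),(15,5),(29,14)]:
  for sx in(-1,1):
   for y in (-11,11):
    c=Ti@np.r_[R.apply([sx*x,y,zz])+e,1]; print(sx*x,y,zz,(p['fx']*c[0]/c[2]+p['cx']).round(),(p['fy']*c[1]/c[2]+p['cy']).round())
"
```

```text
bL [ -35.2 -148.7]
bR [  37.5 -149.4]
bRfar [ 38.5 -62.1]
floorendL [ -39.8 -220. ]
floorendR [  45.5 -220.7]
fenceL [ -54.  -220.3]
fenceinR [ -41.5 -218.9]
fenfar [-37.  -62.4]
fenfarout [-52.6 -62.3]
kerbR [  58.5 -220.4]
kerbRfar [ 59.5 -54.6]
-15 -11 14 292.0 283.0
-15 11 14 294.0 332.0
15 -11 14 368.0 283.0
15 11 14 367.0 332.0
-15 -11 9 291.0 288.0
-15 11 9 292.0 339.0
15 -11 9 370.0 288.0
15 11 9 368.0 339.0
-15 -11 5 290.0 293.0
-15 11 5 291.0 345.0
15 -11 5 371.0 293.0
15 11 5 369.0 345.0
-29 -11 14 256.0 283.0
-29 11 14 259.0 332.0
29 -11 14 404.0 283.0
29 11 14 401.0 332.0
```

Request:
send_rows:
  commands:
    - [30,2,0,45,0]
    - [30,2,0,90,0]
    - [30,2,0,133,0]
    - [30,2,0,143,0]
    - [30,2,0,143,0]

```text
clock: 2.0
eef_pos: [429.0, -149.8, 38.5]
tool_rot: [3.141, 0.005, -0.286]
force: [-0.8, -0.0, 0.4]
width: 30.2
```

```bash
python3 -c "
from h import *
import cv2
goto(-0.5,-163,40)
im=ctrl.get_image('wrist');cv2.imwrite('pics/w2.png',im[:,:,::-1])
im=ctrl.get_image('scene');cv2.imwrite('pics/s2.png',cv2.resize(im[190:285,225:405,::-1],None,fx=4.4,fy=4.4,interpolation=cv2.INTER_CUBIC))
"
```

```text
t 2.0 tray [  -2.7 -203.1] z 38.5 w 30.2 F [-0.8 -0.   0.4]
shift [  1.7 -40.1  -1.5] roll -0.7
```

View pics/w2.png

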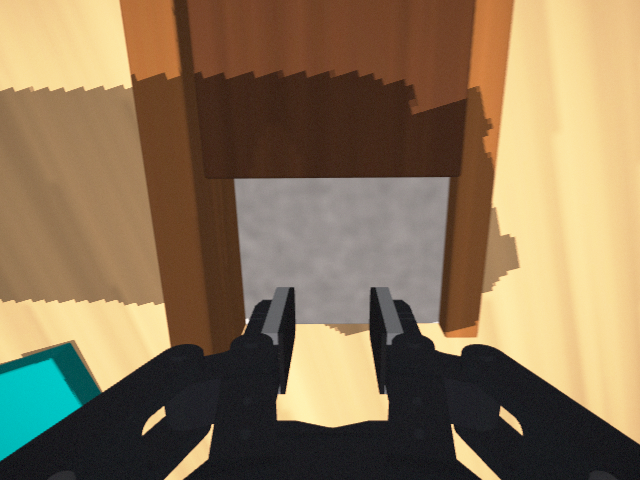

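View pics/s2.png

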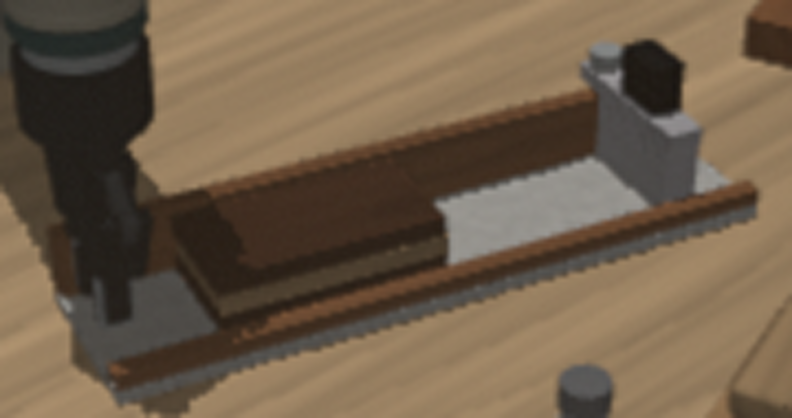

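Request:
send_rows:
  commands:
    - [30,0,-15,-3,-0.5]
    - [30,0,-28,-3,-0.5]
    - [30,0,-36,-3,-0.5]
    - [30,0,-38,-3,-0.5]
    - [30,0,-38,-3,-0.5]

```text
clock: 2.6
eef_pos: [442.1, -112.4, 43.9]
tool_rot: [3.142, -0.001, -0.276]
force: [-0.3, 0.1, -0.3]
width: 30.2
```

```bash
python3 -c "
from h import *
import cv2
goto(-2.5,-130,41)
im=ctrl.get_image('wrist');cv2.imwrite('pics/w3.png',im[:,:,::-1])
"
```

```text
t 2.6 tray [-1.000e-01 -1.636e+02] z 43.9 w 30.2 F [-0.3  0.1 -0.3]
shift [ -2.4 -33.6   2.9] roll -0.1
```

View pics/w3.png

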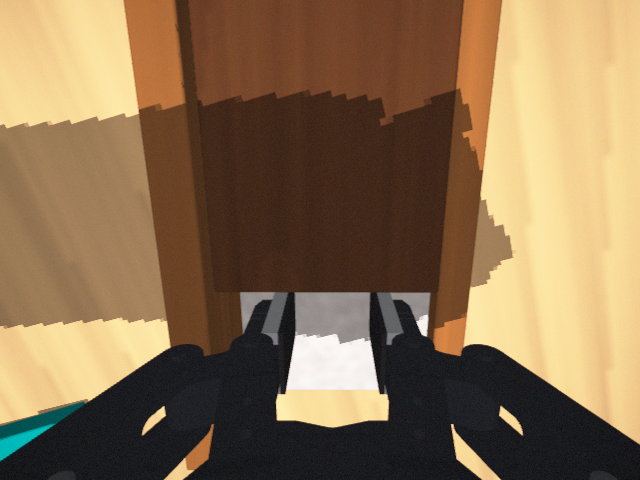

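Request:
send_rows:
  commands:
    - [30,-2,-5,2,0]
    - [30,-2,-10,2,0]
    - [30,-2,-15,2,0]
    - [30,-2,-20,2,0]
    - [30,-2,-24,2,0]

```text
clock: 3.15
eef_pos: [446.6, -89.1, 41.7]
tool_rot: [3.141, -0.0, -0.277]
force: [-0.3, -0.3, -0.4]
width: 30.1
```

```bash
python3 -c "
from h import *
goto(-2,-130.5,41)
"
```

```text
t 3.15 tray [  -2.2 -139.9] z 41.7 w 30.1 F [-0.3 -0.3 -0.4]
shift [ 0.2 -9.4  0.7] roll -0.1
```

Request:
send_rows:
  commands:
    - [30,0,-5,0,0]
    - [30,0,-8,0,0]
    - [30,0,-9,0,0]
    - [30,0,-9,0,0]
    - [30,0,-9,0,0]

```text
clock: 3.65
eef_pos: [449.1, -80.4, 41.7]
tool_rot: [3.141, -0.001, -0.277]
force: [-0.4, -0.1, 0.7]
width: 30.1
```

```bash
python3 -c "
from h import *
import cv2
goto(-2,-130.5,41)
im=ctrl.get_image('wrist');cv2.imwrite('pics/w4.png',im[:,:,::-1])
im=ctrl.get_image('scene');cv2.imwrite('pics/s4.png',cv2.resize(im[190:285,225:405,::-1],None,fx=4.4,fy=4.4,interpolation=cv2.INTER_CUBIC))
"
```

```text
t 3.65 tray [  -2.1 -130.8] z 41.7 w 30.1 F [-0.4 -0.1  0.7]
shift [ 0.1 -0.3  0.7] roll -0.1
```

View pics/w4.png

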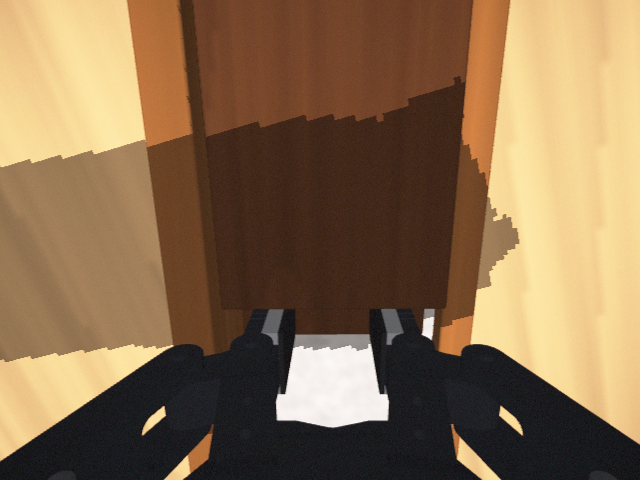

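View pics/s4.png

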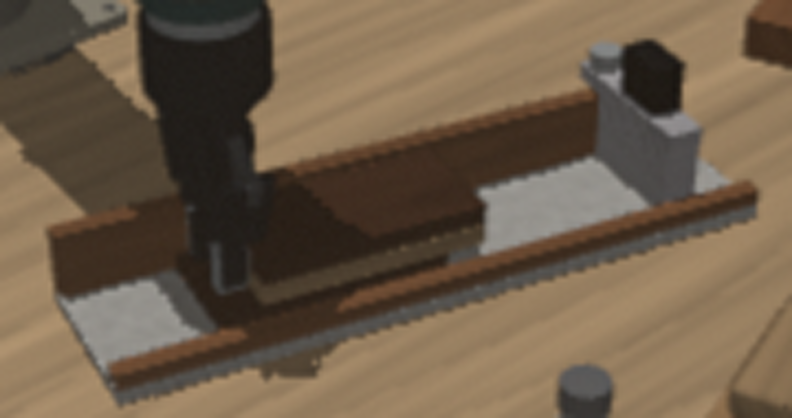

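Blank2 and blank3 moved together. In the wrist view the upper edge is at row 309 and blank1's exposed end at row 334 (columns 295–370); blank1 seems not to have moved. I'll compute the offsets.

```bash
python3 -c "
from h import *
p=ctrl.camera_params('wrist')
for n,uv,z in [('b3L',(222,308.5),52),('b3R',(447,308.5),52),('b1L',(297,334),24),('b1R',(368,334),24)]: print(n,w2t(ray('wrist',uv,z,p)).round(1))
"
```

```text
b3L [ -37.8 -118.5]
b3R [  36.8 -118.7]
b1L [ -16.1 -144.9]
b1R [  13.7 -144.9]
```

Request:
send_rows:
  commands:
    - [30,0,15,-5,0]
    - [30,0,40,-30,0]
    - [30,0,60,-50,0]
    - [30,0,60,-50,0]

```text
clock: 4.15
eef_pos: [432.7, -141.6, 93.5]
tool_rot: [3.14, -0.004, -0.282]
force: [-0.4, 0.4, -0.0]
width: 30.0
```

```bash
python3 -c "
from h import *
import cv2
goto(-2,-130.5,41)
im=ctrl.get_image('wrist');cv2.imwrite('pics/w5.png',im[:,:,::-1])
np.save('w5.npy',ctrl.camera_params('wrist'),allow_pickle=True)
im=ctrl.get_image('top');cv2.imwrite('pics/t5.png',im[:,:,::-1]);cv2.imwrite('pics/t5c.png',cv2.resize(im[195:310,205:405,::-1],None,fx=4,fy=4,interpolation=cv2.INTER_CUBIC))
"
```

```text
t 4.15 tray [  -1.3 -194.2] z 93.5 w 30.0 F [-0.4  0.4 -0. ]
shift [ -1.4 -63.8  52.4] roll -0.5
```

View pics/w5.png

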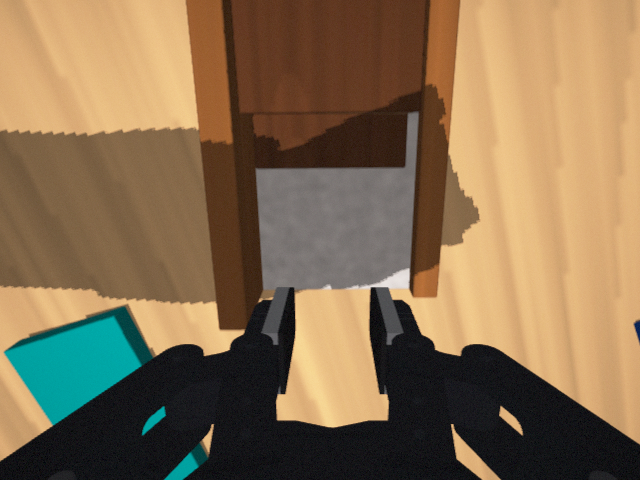

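View pics/t5c.png

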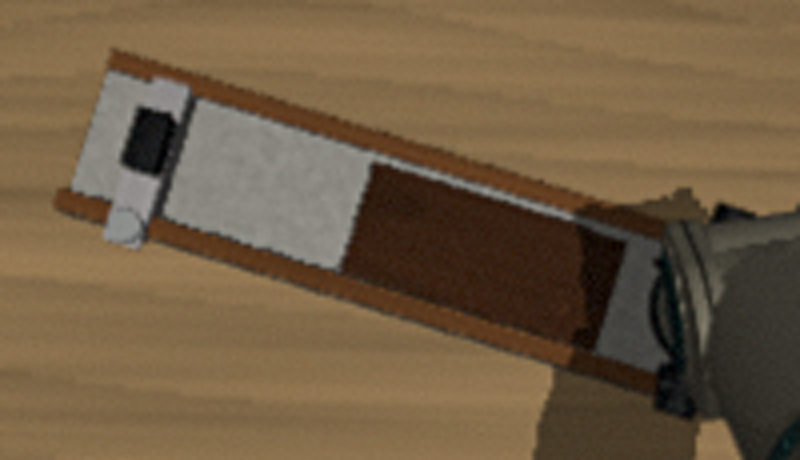

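```bash
python3 -c "
from h import *
import cv2
im=cv2.imread('pics/w5.png')
cv2.imwrite('pics/w5c.png',cv2.resize(im[80:310,180:470],None,fx=2.6,fy=2.6,interpolation=cv2.INTER_CUBIC))
g=im.astype(int).sum(2)
for c in (290,330,380): print(c,list(enumerate(g[95:125,c],95))[8:26], g[158:176,c])
p=np.load('w5.npy',allow_pickle=True).item()
for n,uv,z in [('b3L',(240,112),52),('b3R',(421,111.5),52),('b1L',(257,168.5),24),('b1R',(405,166.5),24),('floor',(262,290),10),('floorR',(410,290),10)]: print(n,w2t(ray('wrist',uv,z,p)).round(1))
"
```

```text
290 [(103, np.int64(191)), (104, np.int64(202)), (105, np.int64(206)), (106, np.int64(203)), (107, np.int64(198)), (108, np.int64(204)), (109, np.int64(200)), (110, np.int64(201)), (111, np.int64(183)), (112, np.int64(149)), (113, np.int64(154)), (114, np.int64(163)), (115, np.int64(198)), (116, np.int64(200)), (117, np.int64(193)), (118, np.int64(200)), (119, np.int64(199)), (120, np.int64(184))] [118 103 103 112 106 112 115 121 111 148 233 315 355 354 358 355 356 362]
330 [(103, np.int64(192)), (104, np.int64(195)), (105, np.int64(207)), (106, np.int64(203)), (107, np.int64(184)), (108, np.int64(193)), (109, np.int64(197)), (110, np.int64(181)), (111, np.int64(165)), (112, np.int64(156)), (113, np.int64(169)), (114, np.int64(185)), (115, np.int64(189)), (116, np.int64(198)), (117, np.int64(200)), (118, np.int64(192)), (119, np.int64(198)), (120, np.int64(199))] [103  95 100  97  99  88 103 100 102 161 271 341 355 366 366 364 353 358]
380 [(103, np.int64(198)), (104, np.int64(197)), (105, np.int64(194)), (106, np.int64(183)), (107, np.int64(157)), (108, np.int64(124)), (109, np.int64(113)), (110, np.int64(99)), (111, np.int64(88)), (112, np.int64(117)), (113, np.int64(112)), (114, np.int64(128)), (115, np.int64(97)), (116, np.int64(102)), (117, np.int64(98)), (118, np.int64(93)), (119, np.int64(107)), (120, np.int64(108))] [106 103 108  98 108 111 108 105 120 217 283 339 350 343 345 352 347 355]
b3L [ -38.  -116.9]
b3R [  36.2 -117.1]
b1L [ -37.7 -143.3]
b1R [  36.  -142.8]
floor [ -41.8 -215.6]
floorR [  45.  -216.3]
```

View pics/w5c.png

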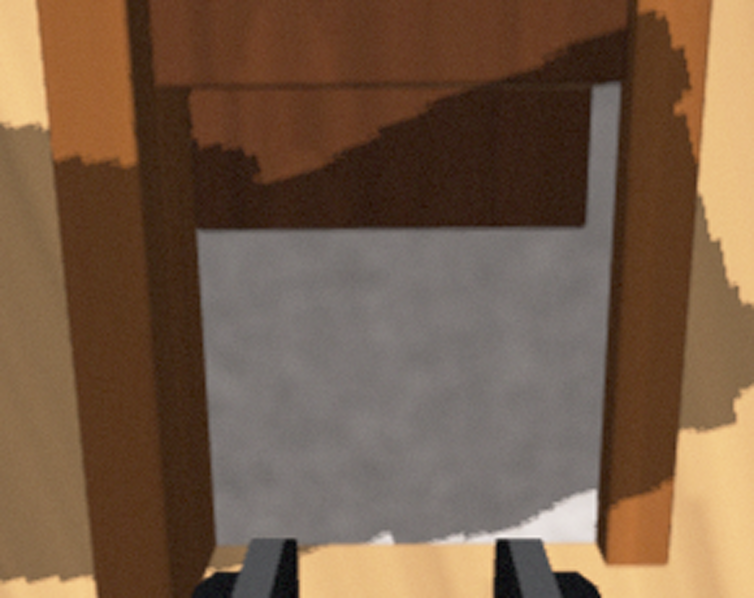

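Request:
send_rows:
  commands:
    - [30,0,-10,30,-0.5]
    - [30,0,-25,52,-0.5]
    - [30,0,-45,52,-0.5]
    - [30,0,-55,52,-0.5]
    - [30,0,-60,52,-0.5]

```text
clock: 4.75
eef_pos: [449.9, -78.4, 39.5]
tool_rot: [-3.14, -0.001, -0.266]
force: [0.2, 0.4, 0.4]
width: 29.9
```

```bash
python3 -c "
from h import *
goto(-2,-127.3,41)
"
```

```text
t 4.75 tray [  -1.8 -128.7] z 39.5 w 29.9 F [0.2 0.4 0.4]
shift [-0.1 -1.4 -1.5] roll 0.5
```

Request:
send_rows:
  commands:
    - [30,0,-1.5,-1,0.5]
    - [30,0,-1.5,-1,0.5]
    - [30,0,-1.5,-1,0.5]

```text
clock: 5.05
eef_pos: [450.3, -77.6, 40.8]
tool_rot: [-3.141, -0.002, -0.276]
force: [-0.5, -0.3, 0.0]
width: 29.8
```

```bash
python3 -c "
from h import *
goto(-2,-127.3,41)
import cv2
im=ctrl.get_image('wrist');cv2.imwrite('pics/w6.png',im[:,:,::-1])
g=im.astype(int).sum(2)
print(g[300:345,333]); print([list(g[300:325,c]) for c in (230,245,435)])
"
```

```text
t 5.05 tray [  -1.7 -127.8] z 40.8 w 29.8 F [-0.5 -0.3  0. ]
shift [-0.3 -0.5 -0.2] roll -0.1
[126 122 127 120 117 132 138 118 421 423 423 427 432 436 431 443 433 430
 426 416 421 414 417 421 425 429 424 430 430 439 442 450 444 442 445 447
 440 437 437 439 438 442 443 436 439]
[[np.int64(159), np.int64(151), np.int64(164), np.int64(155), np.int64(156), np.int64(154), np.int64(149), np.int64(159), np.int64(156), np.int64(160), np.int64(160), np.int64(161), np.int64(160), np.int64(170), np.int64(153), np.int64(163), np.int64(171), np.int64(161), np.int64(154), np.int64(154), np.int64(166), np.int64(168), np.int64(163), np.int64(160), np.int64(156)], [np.int64(125), np.int64(111), np.int64(107), np.int64(121), np.int64(118), np.int64(127), np.int64(108), np.int64(132), np.int64(205), np.int64(305), np.int64(420), np.int64(424), np.int64(413), np.int64(423), np.int64(422), np.int64(424), np.int64(431), np.int64(428), np.int64(424), np.int64(425), np.int64(423), np.int64(428), np.int64(425), np.int64(432), np.int64(426)], [np.int64(269), np.int64(229), np.int64(225), np.int64(229), np.int64(191), np.int64(194), np.int64(191), np.int64(137), np.int64(144), np.int64(145), np.int64(149), np.int64(149), np.int64(153), np.int64(140), np.int64(150), np.int64(154), np.int64(159), np.int64(139), np.int64(156), np.int64(155), np.int64(157), np.int64(139), np.int64(135), np.int64(136), np.int64(144)]]
```

View pics/w6.png

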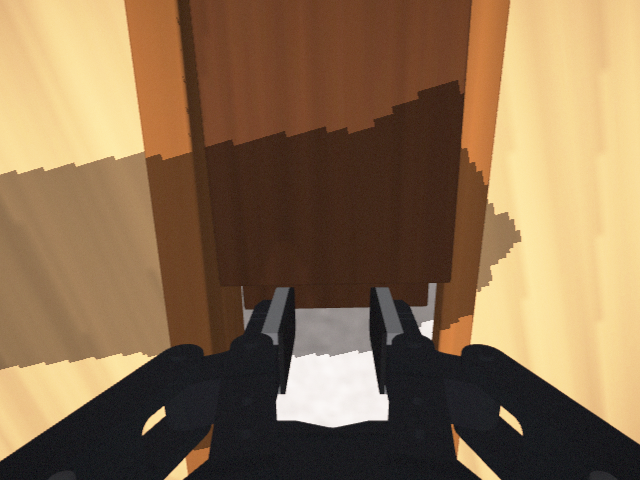

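```bash
python3 -c "
from h import *
p=ctrl.camera_params('wrist')
for n,uv,z in [('b3L',(220,285),52),('b3R',(450,283),52),('b1L',(247,309),24),('b1R',(427,306),24)]: print(n,w2t(ray('wrist',uv,z,p)).round(1))
"
```

```text
b3L [ -37.1 -106.7]
b3R [  37.  -106.1]
b1L [ -35.7 -129.7]
b1R [  37.7 -128.5]
```

Request:
send_rows:
  commands:
    - [30,0,10,-10,0]
    - [30,0,35,-40,0]
    - [30,0,70,-80,0]
    - [30,0,70,-80,0]
    - [30,0,70,-80,0]

```text
clock: 5.6
eef_pos: [431.0, -147.4, 121.7]
tool_rot: [-3.141, -0.005, -0.281]
force: [0.3, -0.1, -0.5]
width: 30.1
```

```bash
python3 -c "
from h import *
goto(-2,-127.3,41)
import cv2
p=ctrl.camera_params('wrist')
im=ctrl.get_image('wrist');cv2.imwrite('pics/w7.png',im[:,:,::-1])
np.save('w7.npy',p,allow_pickle=True)
im=ctrl.get_image('top');cv2.imwrite('pics/t7c.png',cv2.resize(im[195:310,205:405,::-1],None,fx=4,fy=4,interpolation=cv2.INTER_CUBIC))
"
```

```text
t 5.6 tray [  -1.4 -200.3] z 121.7 w 30.1 F [ 0.3 -0.1 -0.5]
shift [ -1.5 -72.9  80.7] roll -0.4
```

View pics/w7.png

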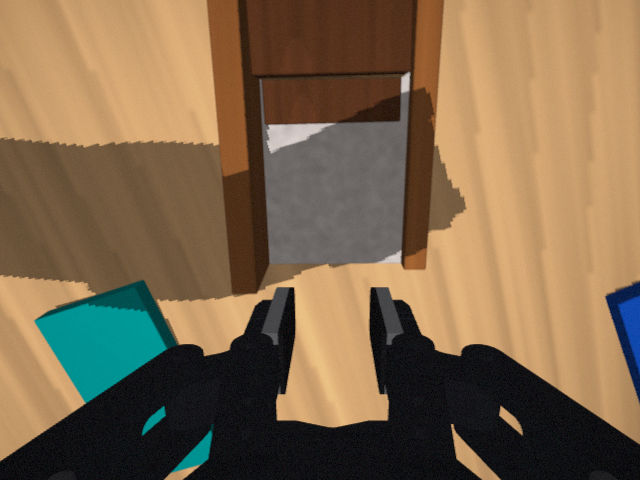

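View pics/t7c.png

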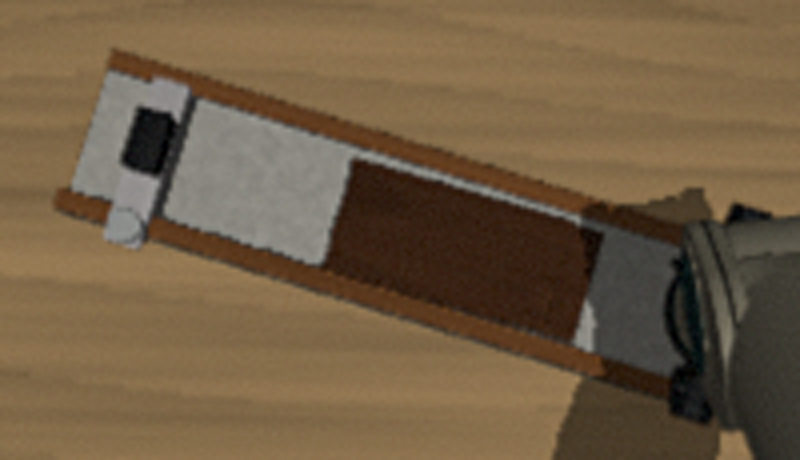

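My second approach was too low and fast, and the fingertips shoved blank1 about 14 mm forward (its end is now at row 123). To fix it, I'll go to the stop side and push all three back flush to where they lay, then redo the stagger with more height margin.

Request:
send_rows:
  commands:
    - [30,0,-50,0,0]
    - [30,0,-100,0,0]
    - [30,0,-150,0,0]
    - [30,0,-200,0,0]
    - [30,0,-250,0,0]

```text
clock: 6.2
eef_pos: [498.0, 99.2, 119.5]
tool_rot: [-3.141, 0.0, -0.273]
force: [0.4, -0.6, -0.9]
width: 30.1
```

```bash
python3 -c "
from h import *
goto(-1,80,120)"
```

```text
t 6.2 tray [-3.7 55.3] z 119.5 w 30.1 F [ 0.4 -0.6 -0.9]
shift [  2.8 -24.7  -0.5] roll 0.1
```

Request:
send_rows:
  commands:
    - [30,2,-25,0,0]
    - [30,2,-25,10,0]
    - [30,2,-25,40,0]
    - [30,2,-25,60,0]
    - [30,2,-25,60,0]

```text
clock: 6.7
eef_pos: [503.3, 122.6, 56.2]
tool_rot: [3.138, 0.007, -0.27]
force: [-0.6, 0.5, -0.2]
width: 30.2
```

```bash
python3 -c "
from h import *
goto(-1,60,30)
import cv2
p=ctrl.camera_params('wrist')
im=ctrl.get_image('wrist');cv2.imwrite('pics/w8.png',im[:,:,::-1])
im=ctrl.get_image('scene');cv2.imwrite('pics/s8.png',cv2.resize(im[190:285,225:405,::-1],None,fx=4.4,fy=4.4,interpolation=cv2.INTER_CUBIC))
"
```

```text
t 6.7 tray [-5.  79.2] z 56.2 w 30.2 F [-0.6  0.5 -0.2]
shift [ 4.1 19.1 26.3] roll 0.2
```

View pics/w8.png

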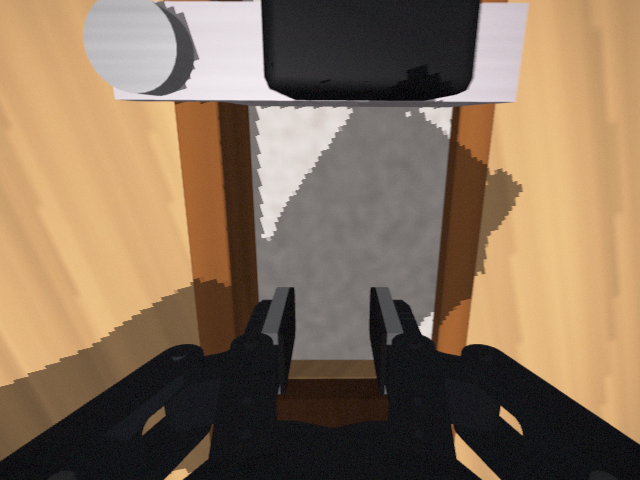

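View pics/s8.png

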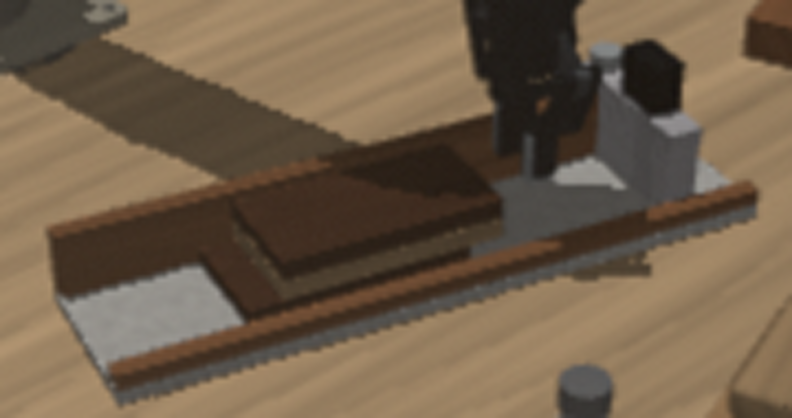

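Request:
send_rows:
  commands:
    - [30,3,0,12,0]
    - [30,3,0,23,0]
    - [30,3,0,25,0]
    - [30,3,0,25,0]

```text
clock: 7.2
eef_pos: [508.0, 122.1, 33.3]
tool_rot: [3.14, 0.003, -0.271]
force: [-0.1, 0.7, -0.2]
width: 30.0
```

```bash
python3 -c "
from h import *
goto(-1,14,30)"
```

```text
t 7.2 tray [-0.3 80. ] z 33.3 w 30.0 F [-0.1  0.7 -0.2]
shift [-0.9 66.   3.4] roll 0.2
```

Request:
send_rows:
  commands:
    - [30,0,5,4,0]
    - [30,0,12,4,0]
    - [30,0,19,4,0]
    - [30,0,25,4,0]
    - [30,0,31,4,0]

```text
clock: 7.7
eef_pos: [499.8, 91.7, 29.6]
tool_rot: [3.141, 0.003, -0.272]
force: [0.6, 1.3, -0.1]
width: 30.1
```

```bash
python3 -c "
from h import *
goto(-1,14,29)"
```

```text
t 7.7 tray [ 0.1 48.5] z 29.6 w 30.1 F [ 0.6  1.3 -0.1]
shift [-1.2 34.5  0.6] roll 0.2
```

Request:
send_rows:
  commands:
    - [30,-1,5,0,0]
    - [30,-1,10,0,0]
    - [30,-1,15,0,0]
    - [30,-1,20,0,0]
    - [30,-1,24,0,0]

```text
clock: 8.2
eef_pos: [492.6, 68.9, 29.7]
tool_rot: [3.141, 0.002, -0.272]
force: [0.6, 2.0, 1.2]
width: 30.2
```

```bash
python3 -c "
from h import *
goto(-1,14,29)"
```

```text
t 8.2 tray [-0.7 24.6] z 29.7 w 30.2 F [0.6 2.  1.2]
shift [-0.4 10.6  0.7] roll 0.2
```

Request:
send_rows:
  commands:
    - [30,0,4,0,0]
    - [30,0,7,0,0]
    - [30,0,9,0,0]
    - [30,0,9,0,0]
    - [30,0,9,0,0]

```text
clock: 8.7
eef_pos: [490.0, 59.8, 29.7]
tool_rot: [3.141, 0.003, -0.272]
force: [0.6, 1.2, -0.1]
width: 29.8
```

```bash
python3 -c "
from h import *
import cv2
goto(-1,14,29)
im=ctrl.get_image('top');cv2.imwrite('pics/t9.png',im[:,:,::-1]);cv2.imwrite('pics/t9c.png',cv2.resize(im[195:310,205:405,::-1],None,fx=4,fy=4,interpolation=cv2.INTER_CUBIC))
"
```

```text
t 8.7 tray [-0.8 15.1] z 29.7 w 29.8 F [ 0.6  1.2 -0.1]
shift [-0.2  1.1  0.7] roll 0.2
```

View pics/t9c.png

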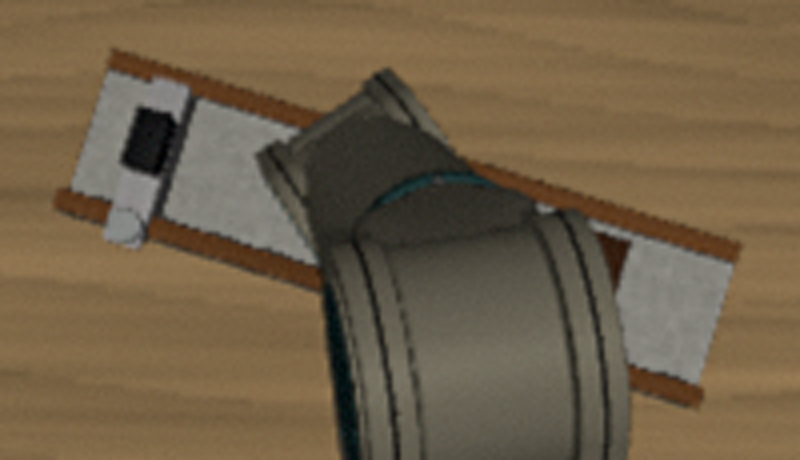

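```bash
cat >> h.py <<'E'
def w2px(n,P,p=None):
    p=p or ctrl.camera_params(n); c=np.linalg.inv(np.array(p["cam_to_world"]))@np.r_[P,1]
    return p["fx"]*c[0]/c[2]+p["cx"],p["fy"]*c[1]/c[2]+p["cy"]
def prof(f,x,z,y0,y1,step=1.0,n="top",p=None):
    import cv2
    im=cv2.imread(f).astype(np.float32).sum(2); ys=np.arange(y0,y1,step)
    P=np.array([w2px(n,np.r_[t2w(x,y),z],p) for y in ys],np.float32)
    return ys,cv2.remap(im,P[:,0:1],P[:,1:2],cv2.INTER_LINEAR)[:,0]
E
python3 -c "
from h import *
for f in('top0','t9'):
  for x in(20,25,28):
    for z in (52,):
      ys,g=prof(f'pics/{f}.png',x,z,-160,-135); print(f,x,g.round().astype(int))
"
```

```text
top0 20 [390 386 385 388 393 394 393 392 386 379 364 309 249 198 153 114  98  93
  91  97 103 106 108 107 105]
top0 25 [382 383 385 389 397 404 411 415 417 408 383 352 289 212 144 116  96  84
  89  92  96  98 100 100 100]
top0 28 [375 375 379 384 390 397 404 409 403 397 365 310 245 182 127  85  86  88
  88  89  92  95  97 100 101]
t9 20 [391 389 387 387 389 391 392 393 391 389 382 355 324 277 202 132 108 102
 100  97  94  93  99 104 111]
t9 25 [381 382 385 389 396 404 411 411 411 407 396 384 329 249 174 134 101  82
  88  92  94  96 101  99  93]
t9 28 [377 374 376 381 385 391 397 402 405 406 392 364 333 264 186 118 103  91
  82  85  90  93  93  91  90]
```

Request:
send_rows:
  commands:
    - [30,0,0.8,0,0]
    - [30,0,1,0,0]
    - [30,0,-10,0,0]
    - [30,0,-25,-20,0]
    - [30,0,-30,-70,0]

```text
clock: 9.25
eef_pos: [496.0, 90.5, 97.3]
tool_rot: [3.138, 0.01, -0.269]
force: [-0.0, 0.1, 0.4]
width: 30.2
```

```bash
python3 -c "
from h import *
goto(-1,-195,120)"
```

```text
t 9.25 tray [-3.3 46.3] z 97.3 w 30.2 F [-0.   0.1  0.4]
shift [  0.8 241.4 -21.9] roll 0.3
```

Request:
send_rows:
  commands:
    - [30,1,50,-23,0]
    - [30,1,100,-23,0]
    - [30,1,150,-23,0]
    - [30,1,200,-23,0]
    - [30,1,242,-23,0]

```text
clock: 9.75
eef_pos: [431.9, -144.9, 121.2]
tool_rot: [3.137, 0.01, -0.27]
force: [0.5, 0.4, -0.1]
width: 29.9
```

Request:
send_rows:
  commands:
    - [30,0,5,0,0]
    - [30,0,5,0,0]
    - [30,0,5,0,0]

```text
clock: 10.05
eef_pos: [431.3, -148.3, 121.3]
tool_rot: [3.139, 0.01, -0.268]
force: [-0.4, 0.1, -0.4]
width: 29.8
```

```bash
python3 -c "
from h import *
import cv2
goto(-1,-195,120)
p=ctrl.camera_params('wrist')
im=ctrl.get_image('wrist');cv2.imwrite('pics/w10.png',im[:,:,::-1])
np.save('w10.npy',p,allow_pickle=True)
im=ctrl.get_image('top');cv2.imwrite('pics/t10.png',im[:,:,::-1])
for f in('top0','t10'):
  for x in(-20,0,20):
    ys,g=prof(f'pics/{f}.png',x,52,-10,15); print(f,x,g.round().astype(int))
"
```

```text
t 10.05 tray [  -0.8 -201. ] z 121.3 w 29.8 F [-0.4  0.1 -0.4]
shift [-0.1 -6.   1.3] roll 0.4
top0 -20 [104 101  99  97  94  91  91  96 101 114 128 142 172 205 236 270 311 347
 373 393 399 402 403 399 396]
top0 0 [ 91  95  97  94  89  85  84  82  81  86 119 161 209 258 303 341 373 401
 402 398 395 395 394 394 398]
top0 20 [ 81  81  82  83  83  83  84  84  86  89  99 130 171 229 296 363 387 395
 400 395 389 387 393 399 400]
t10 -20 [109 107 104 103 104 104 104 106 109 119 133 153 207 268 321 365 399 412
 413 412 415 418 419 415 412]
t10 0 [ 95  93  94  94  94  88  81  82  88  96 146 203 265 339 407 440 432 424
 420 416 413 414 414 416 419]
t10 20 [ 97  98  98  99 101  96  86  80  90 101 122 167 218 277 340 404 418 415
 412 413 414 415 414 412 412]
```

View pics/w10.png

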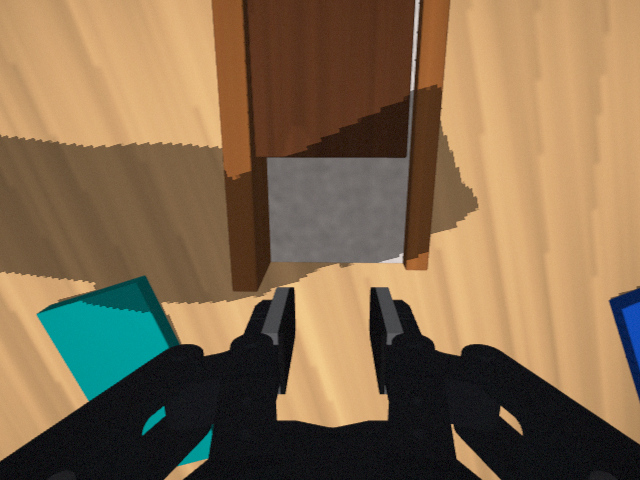

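The stack is back flush: the top-view profile matches the original to about 1 mm. Now I'll redo the pushes slowly with the tip higher.

Request:
send_rows:
  commands:
    - [30,0,0,30,0.4]
    - [30,0,-5,60,0.4]
    - [30,0,-10,74,0.4]
    - [30,0,-10,76,0.4]
    - [30,0,-10,76,0.4]

```text
clock: 10.65
eef_pos: [433.6, -136.8, 45.2]
tool_rot: [3.139, 0.01, -0.27]
force: [0.6, -0.1, -0.4]
width: 29.8
```

```bash
python3 -c "
from h import *
goto(-1.5,-128,45)"
```

```text
t 10.65 tray [  -1.7 -189.3] z 45.2 w 29.8 F [ 0.6 -0.1 -0.4]
shift [  0.5 -61.3   0. ] roll 0.2
```

Request:
send_rows:
  commands:
    - [30,0,-10,0,0.2]
    - [30,0,-18,0,0.2]
    - [30,0,-24,0,0.2]
    - [30,0,-29,0,0.2]
    - [30,0,-34,0,0.2]

```text
clock: 11.15
eef_pos: [442.8, -103.9, 45.4]
tool_rot: [3.138, 0.01, -0.274]
force: [-0.5, -1.1, 0.8]
width: 30.4
```

```bash
python3 -c "
from h import *
goto(-1.5,-128,44.5)"
```

```text
t 11.15 tray [  -1.8 -155.2] z 45.4 w 30.4 F [-0.5 -1.1  0.8]
shift [  0.3 -27.2   0.8] roll 0.0
```

Request:
send_rows:
  commands:
    - [30,0,-5,0.5,0]
    - [30,0,-10,0.5,0]
    - [30,0,-15,0.5,0]
    - [30,0,-19,0.5,0]
    - [30,0,-22,0.5,0]

```text
clock: 11.65
eef_pos: [448.8, -82.4, 44.8]
tool_rot: [3.138, 0.01, -0.274]
force: [-0.5, -1.4, 0.5]
width: 30.3
```

Request:
send_rows:
  commands:
    - [30,0,-2.5,0,0]
    - [30,0,-4.5,0,0]
    - [30,0,-4.5,0,0]
    - [30,0,-4.5,0,0]

```text
clock: 12.05
eef_pos: [450.2, -77.7, 44.8]
tool_rot: [3.139, 0.01, -0.273]
force: [-0.6, -0.2, -0.7]
width: 29.8
```

```bash
python3 -c "
from h import *
import cv2
goto(-1.5,-128,44.5)
im=ctrl.get_image('wrist');cv2.imwrite('pics/w11.png',im[:,:,::-1])
im=im.astype(int).sum(2); print(im[300:350,333])
"
```

```text
t 12.05 tray [  -1.8 -128. ] z 44.8 w 29.8 F [-0.6 -0.2 -0.7]
shift [0.3 0.  0.2] roll 0.1
[132 132 130 125 127 118 131 125 137 134 115 126 136 128 129 131 132 112
 124 118 124 130 115 141 119 127 125 115 126 121 125 121 130 129 129 137
 115 129 128 422 439 439 437 443 444 438 442 444 438 436]
```

View pics/w11.png

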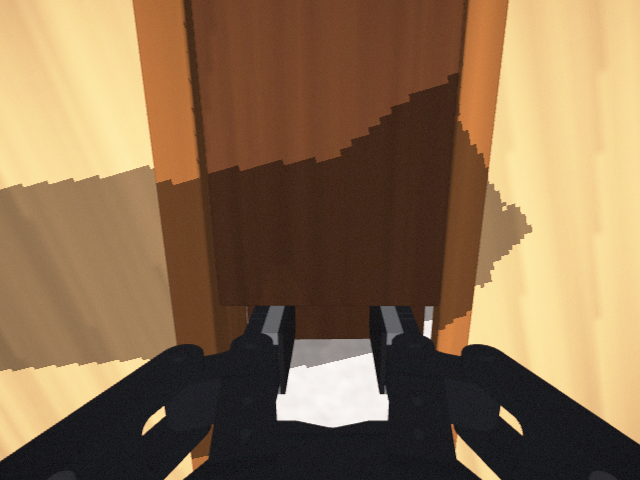

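```bash
python3 -c "
from h import *
p=ctrl.camera_params('wrist')
for n,uv,z in [('b3L',(220,305.5),52),('b3R',(441,305.5),52),('b1',(333,338.8),24)]: print(n,w2t(ray('wrist',uv,z,p)).round(1))
"
```

```text
b3L [ -39.1 -116.3]
b3R [  35.8 -115.8]
b1 [  -0.8 -146.2]
```

Request:
send_rows:
  commands:
    - [30,0,10,0,0]
    - [30,0,15,-8,0]
    - [30,0,15,-13,0]
    - [30,0,15,-13,0]
    - [30,0,15,-13,0]

```text
clock: 12.6
eef_pos: [446.5, -92.2, 58.2]
tool_rot: [3.139, 0.009, -0.274]
force: [0.9, -0.2, -0.0]
width: 30.1
```

```bash
python3 -c "
from h import *
goto(-1.8,-98,58)"
```

```text
t 12.6 tray [  -1.4 -143. ] z 58.2 w 30.1 F [ 0.9 -0.2 -0. ]
shift [ -0.4 -45.    0. ] roll 0.0
```

Request:
send_rows:
  commands:
    - [30,-0.5,-7,0,0]
    - [30,-0.5,-12,0,0]
    - [30,-0.5,-17,0,0]
    - [30,-0.5,-22,0,0]
    - [30,-0.5,-27,0,0]

```text
clock: 13.1
eef_pos: [453.4, -65.6, 58.0]
tool_rot: [3.139, 0.009, -0.274]
force: [0.1, -1.1, 0.3]
width: 29.8
```

Request:
send_rows:
  commands:
    - [30,0,-5,0,0]
    - [30,0,-10,0,0]
    - [30,0,-14,0,0]
    - [30,0,-15.5,0,0]
    - [30,0,-15.5,0,0]

```text
clock: 13.6
eef_pos: [457.7, -50.3, 58.0]
tool_rot: [3.139, 0.009, -0.273]
force: [0.1, -0.2, -0.1]
width: 30.1
```

```bash
python3 -c "
from h import *
goto(-1.8,-98,58)"
```

```text
t 13.6 tray [ -1.9 -99.6] z 58.0 w 30.1 F [ 0.1 -0.2 -0.1]
shift [ 0.1 -1.6 -0. ] roll 0.1
```

Push 1.5 mm more, then back off and look.

Request:
send_rows:
  commands:
    - [30,0,-1.6,0,0]
    - [30,0,-1.6,0,0]
    - [30,0,10,0,0]
    - [30,0,40,-20,0]
    - [30,0,75,-60,0]

```text
clock: 14.1
eef_pos: [436.7, -120.9, 114.7]
tool_rot: [3.139, 0.014, -0.271]
force: [1.5, -1.4, 0.2]
width: 30.0
```

Request:
send_rows:
  commands:
    - [30,0,20,-10,0]
    - [30,0,20,-10,0]
    - [30,0,20,-10,0]

```text
clock: 14.4
eef_pos: [431.2, -141.0, 124.8]
tool_rot: [3.139, 0.014, -0.273]
force: [-0.1, 0.1, -0.2]
width: 30.1
```

```bash
python3 -c "
from h import *
import cv2
goto(-1.8,-98,58)
p=ctrl.camera_params('wrist')
im=ctrl.get_image('wrist');cv2.imwrite('pics/w12.png',im[:,:,::-1])
np.save('w12.npy',p,allow_pickle=True)
im=ctrl.get_image('scene');cv2.imwrite('pics/s12.png',cv2.resize(im[190:285,225:405,::-1],None,fx=4.4,fy=4.4,interpolation=cv2.INTER_CUBIC))
"
```

```text
t 14.4 tray [  -2.9 -194. ] z 124.8 w 30.1 F [-0.1  0.1 -0.2]
shift [  2.2 -96.2  66.5] roll 0.1
```

View pics/w12.png

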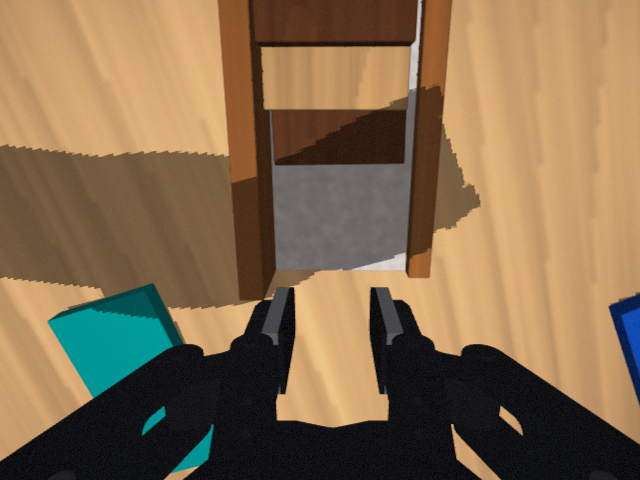

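View pics/s12.png

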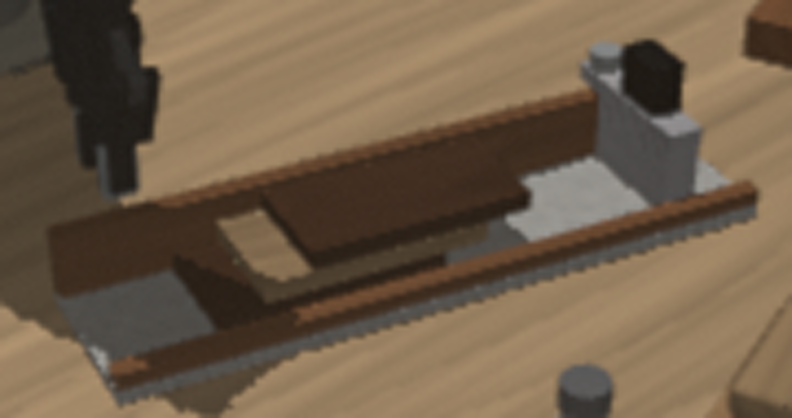

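The stagger is clear. The end edges are b3 at row ~41, b2 at ~109 and b1 at ~164, with the tray end at ~270.

```bash
python3 -c "
from h import *
import cv2
im=cv2.imread('pics/w12.png');g=im.astype(int).sum(2)
cv2.imwrite('pics/w12c.png',cv2.resize(im[20:280,210:460],None,fx=2.3,fy=2.3,interpolation=cv2.INTER_CUBIC))
for c in(290,390): print(c,'b3',g[34:52,c],'b2',g[102:118,c],'b1',g[158:170,c],'fl',g[262:276,c])
p=np.load('w12.npy',allow_pickle=True).item()
for n,uv,z in [('b3L',(254,42),52),('b3R',(415,40.5),52),('b2L',(263,110),38),('b2R',(410,108.5),38),('b1L',(274,164.5),24),('b1R',(404,162.8),24),('fl',(333,270),10)]: print(n,w2t(ray('wrist',uv,z,p)).round(1))
"
```

```text
290 b3 [174 181 182 183 182 179 174 136  72  56  75  60 175 340 410 411 410 400] b2 [412 409 415 410 419 414 383 282 179 188 180 181 194 185 186 178] b1 [ 85  96  63  87  64  82  94 258 324 316 320 331] fl [346 350 342 346 338 323 335 313 295 300 300 305 309 314]
390 b3 [173 187 174 176 180 163 153 111  70  78  70  57 268 415 437 435 445 452] b2 [325 318 309 302 241 236 229 193 131  89  85  86  88  88 102  85] b1 [108  72  94  81  91 153 294 322 324 331 326 332] fl [613 627 619 611 613 613 613 622 575 535 534 533 538 534]
b3L [-39.8 -87.4]
b3R [ 35.1 -86.8]
b2L [ -39.6 -117.4]
b2R [  37.  -116.5]
b1L [ -37.3 -147.2]
b1R [  37.8 -146. ]
fl [  -3.1 -218.2]
```

View pics/w12c.png

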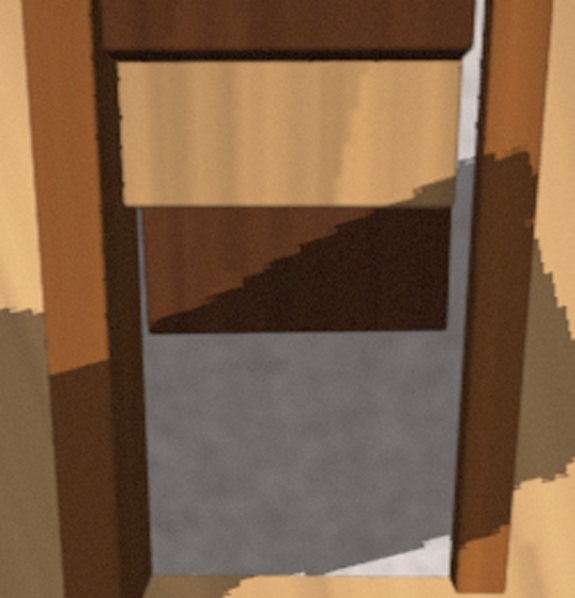

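Measured steps are 29.7 and 29.9 mm, and blank1's end is 71.6 mm from the tray end (71.4 at the start). Next is the stop: go over it and behind.

Request:
send_rows:
  commands:
    - [30,2,-20,-45,0]
    - [30,2,-60,-55,0]
    - [30,2,-110,-55,0]
    - [30,2,-160,-55,0]
    - [30,2,-210,-55,0]

```text
clock: 15.0
eef_pos: [489.7, 65.7, 178.1]
tool_rot: [3.139, 0.016, -0.267]
force: [1.3, -0.8, -0.8]
width: 30.2
```

```bash
python3 -c "
from h import *
goto(0,222,175)"
```

```text
t 15.0 tray [-2.6 20.7] z 178.1 w 30.2 F [ 1.3 -0.8 -0.8]
shift [   4.1 -201.2    2.6] roll 0.4
```

Request:
send_rows:
  commands:
    - [30,3,-50,0,0]
    - [30,3,-100,0,0]
    - [30,3,-150,0,0]
    - [30,3,-200,0,0]
    - [30,3,-201,0,0]

```text
clock: 15.5
eef_pos: [544.1, 269.7, 176.9]
tool_rot: [-3.137, 0.018, -0.256]
force: [0.3, 0.2, -0.8]
width: 30.3
```

Request:
send_rows:
  commands:
    - [30,0,0,0,0]
    - [30,0,0,0,0]

```text
clock: 15.7
eef_pos: [542.5, 270.9, 175.9]
tool_rot: [-3.137, 0.02, -0.253]
force: [-0.1, -0.3, -0.0]
width: 30.0
```

```bash
python3 -c "
from h import *
import cv2
goto(0,218,62)
im=ctrl.get_image('wrist');cv2.imwrite('pics/w13.png',im[:,:,::-1])
"
```

```text
t 15.7 tray [ -7.4 232.6] z 175.9 w 30.0 F [-0.1 -0.3 -0. ]
shift [  9.4  15.3 113.7] roll 1.3
```

View pics/w13.png

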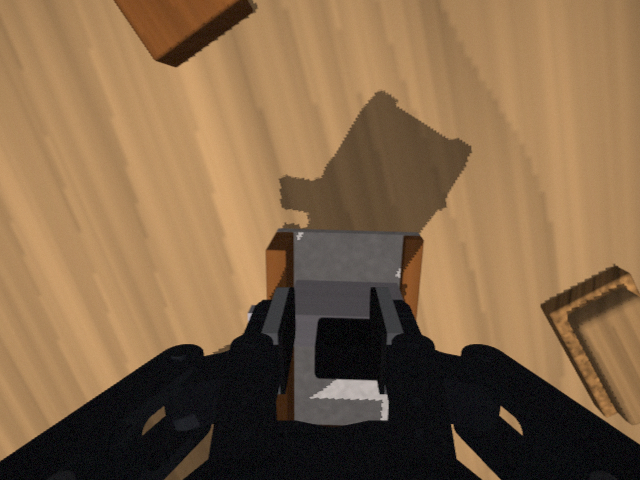

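Request:
send_rows:
  commands:
    - [30,7,10,30,1.3]
    - [30,9,12,75,1.3]
    - [30,9,12,105,1.3]
    - [30,9,12,110,1.3]
    - [30,9,12,110,1.3]

```text
clock: 16.25
eef_pos: [546.5, 255.1, 65.6]
tool_rot: [-3.14, 0.021, -0.278]
force: [-1.0, 0.0, 0.4]
width: 30.6
```

```bash
python3 -c "
from h import *
goto(0,102,64)"
```

```text
t 16.25 tray [  0.7 218.4] z 65.6 w 30.6 F [-1.   0.   0.4]
shift [ -0.2 116.4   1.4] roll -0.2
```

Request:
send_rows:
  commands:
    - [30,-0.5,12,0,0]
    - [30,-0.5,22,0,0]
    - [30,-0.5,31,0,0]
    - [30,-0.5,39,0,0]
    - [30,-0.5,47,0,0]

```text
clock: 16.75
eef_pos: [533.6, 210.0, 66.4]
tool_rot: [-3.138, 0.019, -0.278]
force: [0.1, 1.8, 0.6]
width: 29.8
```

Request:
send_rows:
  commands:
    - [30,0,8,0,0]
    - [30,0,16,0,0]
    - [30,0,24,0,0]
    - [30,0,32,0,0]
    - [30,0,40,0,0]

```text
clock: 17.25
eef_pos: [522.5, 170.9, 66.3]
tool_rot: [-3.138, 0.019, -0.278]
force: [0.4, 2.9, 1.6]
width: 29.8
```

```bash
python3 -c "
from h import *
import cv2
goto(0,102,64)
im=ctrl.get_image('wrist');cv2.imwrite('pics/w14.png',im[:,:,::-1])
im=ctrl.get_image('scene');cv2.imwrite('pics/s14.png',cv2.resize(im[190:285,225:405,::-1],None,fx=4.4,fy=4.4,interpolation=cv2.INTER_CUBIC))
"
```

```text
t 17.25 tray [  0.4 130.9] z 66.3 w 29.8 F [0.4 2.9 1.6]
shift [-0.2 28.9  2.2] roll -0.2
```

View pics/s14.png

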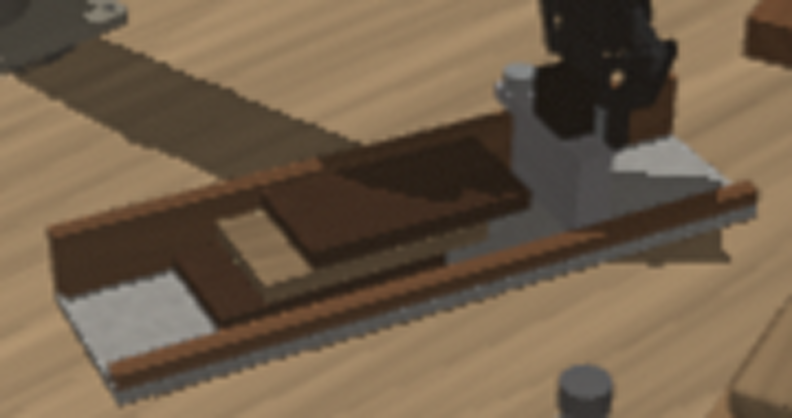

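View pics/w14.png

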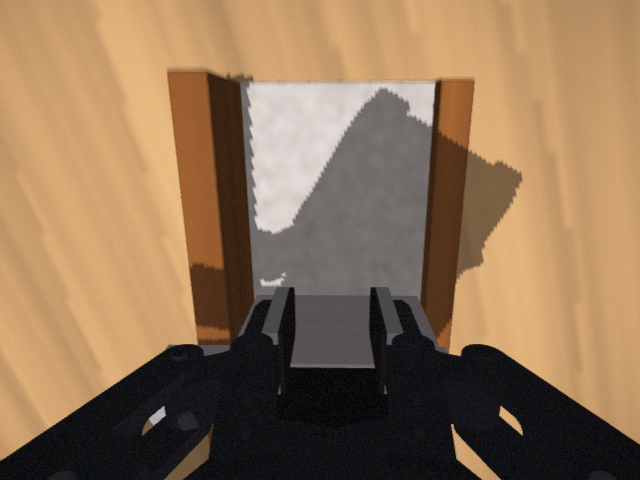

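Request:
send_rows:
  commands:
    - [30,0,7,0,0]
    - [30,0,14,0,0]
    - [30,0,20,0,0]
    - [30,0,24,0,0]
    - [30,0,26,0,0]

```text
clock: 17.85
eef_pos: [514.6, 143.6, 65.9]
tool_rot: [-3.141, 0.02, -0.281]
force: [0.4, 1.5, -0.4]
width: 30.1
```

Request:
send_rows:
  commands:
    - [30,0,0,0,0]

```text
clock: 17.95
eef_pos: [514.5, 143.3, 65.9]
tool_rot: [-3.142, 0.02, -0.281]
force: [0.9, 1.4, 0.3]
width: 30.4
```

```bash
python3 -c "
from h import *
import cv2
goto(0,102,64)
im=ctrl.get_image('top');cv2.imwrite('pics/t15.png',cv2.resize(im[195:310,205:405,::-1],None,fx=4,fy=4,interpolation=cv2.INTER_CUBIC))
im=ctrl.get_image('scene');cv2.imwrite('pics/s15r.png',im[:,:,::-1]);cv2.imwrite('pics/s15.png',cv2.resize(im[205:265,300:390,::-1],None,fx=8.5,fy=8.5,interpolation=cv2.INTER_CUBIC))
"
```

```text
t 17.95 tray [  0.2 102.2] z 65.9 w 30.4 F [0.9 1.4 0.3]
shift [-0.2  0.2  1.9] roll -0.4
```

View pics/s15.png

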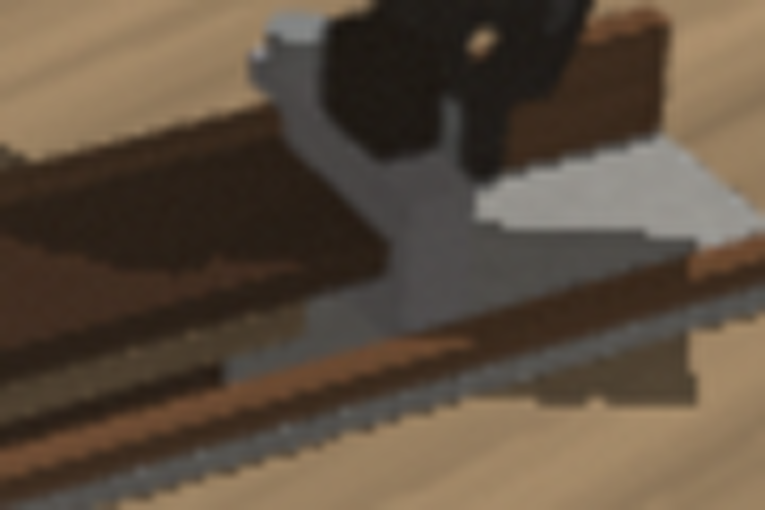

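View pics/t15.png

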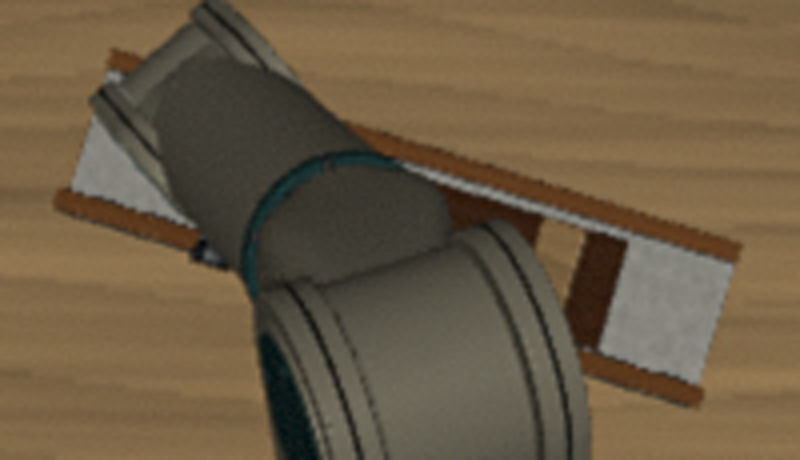

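```bash
python3 -c "
import cv2,numpy as np
im=cv2.imread('pics/s15r.png')[215:250,325:370].astype(float)
im=np.clip((im-30)*2.6,0,255).astype(np.uint8)
cv2.imwrite('pics/s15e.png',cv2.resize(im,None,fx=16,fy=16,interpolation=cv2.INTER_NEAREST))
"
```

```text
(no output)
```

View pics/s15e.png

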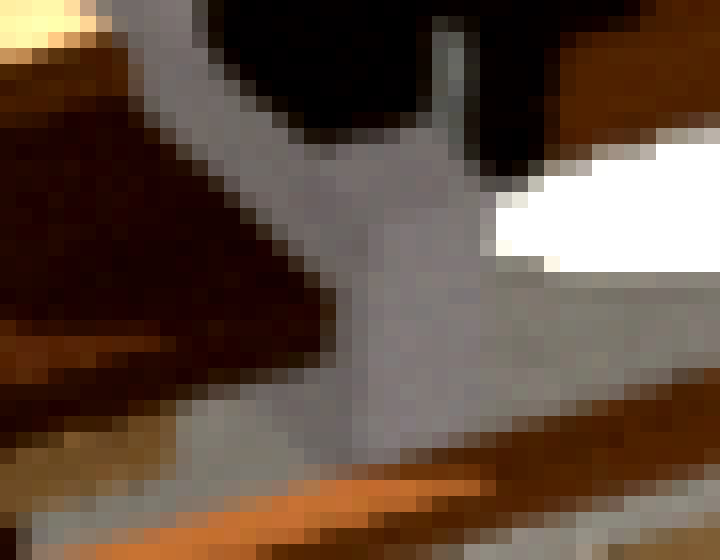

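```bash
python3 -c "
from h import *
for x in (35,36,37): print('b3',x,[np.round(w2px('scene',np.r_[t2w(x,y),52]),1) for y in (58,61,64)])
for x in (40,42): print('st',x,[np.round(w2px('scene',np.r_[t2w(x,y),z]),1) for z in (30,60) for y in (60,64,68,72)])
for f in ('b2',): print([np.round(w2px('scene',np.r_[t2w(36,y),38]),1) for y in (28,31,34)])
"
```

```text
b3 35 [array([343.7, 232.8]), array([344.7, 232.5]), array([345.6, 232.2])]
b3 36 [array([343.9, 232.9]), array([344.9, 232.7]), array([345.8, 232.4])]
b3 37 [array([344.1, 233.1]), array([345. , 232.8]), array([346. , 232.6])]
st 40 [array([345. , 240.2]), array([346.2, 239.9]), array([347.5, 239.5]), array([348.8, 239.2]), array([345.4, 231. ]), array([346.7, 230.6]), array([347.9, 230.3]), array([349.2, 229.9])]
st 42 [array([345.3, 240.6]), array([346.6, 240.2]), array([347.9, 239.9]), array([349.1, 239.5]), array([345.7, 231.3]), array([347., 231.]), array([348.3, 230.6]), array([349.6, 230.3])]
[array([334.1, 240. ]), array([335. , 239.7]), array([336. , 239.4])]
```

Request:
send_rows:
  commands:
    - [30,0,1,0,0]
    - [30,0,1.5,0,0]
    - [30,0,1.5,0,0]
    - [30,0,-15,0,0]
    - [30,0,-30,-15,0]

```text
clock: 18.55
eef_pos: [521.9, 172.1, 79.6]
tool_rot: [3.138, 0.024, -0.282]
force: [0.0, 0.2, 0.4]
width: 30.1
```

```bash
python3 -c "
from h import *
goto(0,60,240)"
```

```text
t 18.55 tray [ -0.5 131.9] z 79.6 w 30.1 F [0.  0.2 0.4]
shift [  -2.8   72.4 -160.2] roll -0.4
```

Request:
send_rows:
  commands:
    - [30,0,0,-45,0]
    - [30,0,0,-85,0]
    - [30,0,40,-90,0]
    - [30,0,90,-90,0]
    - [30,0,140,-90,0]

```text
clock: 19.05
eef_pos: [485.0, 37.0, 170.5]
tool_rot: [3.139, 0.023, -0.28]
force: [1.1, -0.9, -1.1]
width: 30.2
```

Request:
send_rows:
  commands:
    - [30,0,20,40,0]
    - [30,0,20,40,0]
    - [30,0,20,40,0]
    - [30,0,20,40,0]

```text
clock: 19.45
eef_pos: [479.9, 20.3, 131.4]
tool_rot: [3.141, 0.021, -0.277]
force: [0.4, -0.2, 0.2]
width: 30.1
```

```bash
python3 -c "
from h import *
import cv2
goto(0,60,240)
p=ctrl.camera_params('wrist');np.save('w16.npy',p,allow_pickle=True)
im=ctrl.get_image('wrist');cv2.imwrite('pics/w16.png',im[:,:,::-1])
print(w2t(np.array(p['cam_to_world'])[:3,3]))
"
```

```text
t 19.45 tray [  0.2 -25.6] z 131.4 w 30.1 F [ 0.4 -0.2  0.2]
shift [  -2.7  -85.5 -108.6] roll -0.1
[ 3.9038947  47.14438303]
```

View pics/w16.png

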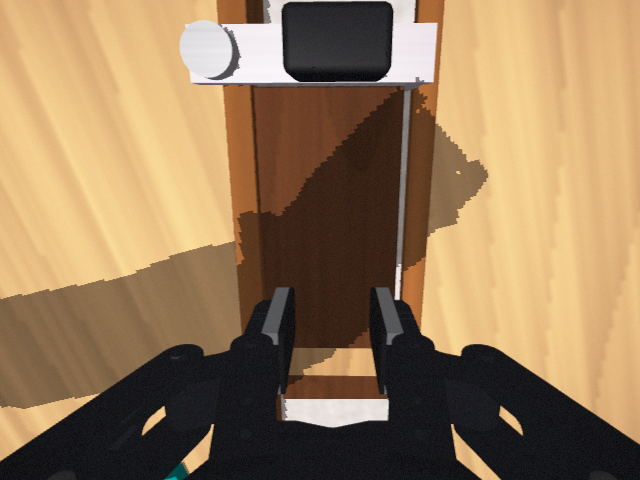

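```bash
python3 -c "
from h import *
import cv2
im=cv2.imread('pics/w16.png');g=im.astype(int).sum(2)
cv2.imwrite('pics/w16c.png',cv2.resize(im[60:120,230:450],None,fx=3.6,fy=3.6*2,interpolation=cv2.INTER_NEAREST))
p=np.load('w16.npy',allow_pickle=True).item()
for c in(265,285,310,340,370,395): print(c,g[76:100,c])
for y in (58,60,62,64,66,68): print(y,'z71',np.round(w2px('wrist',np.r_[t2w(0,y),71],p),1),'z52',np.round(w2px('wrist',np.r_[t2w(0,y),52],p),1))
"
```

```text
265 [737 737 739 739 740 742 687 329 294 291 238 174 200 212 204 221 212 217
 215 216 210 214 222 214]
285 [735 738 741 744 745 746 589 307 278 276 236 184 211 223 216 218 229 212
 223 218 229 223 215 222]
310 [ 33  42  38  65  30  30 566 315 295 271 197 172 214 198 198 199 218 198
 211 218 212 207 203 206]
340 [ 17  37  36  33  45 229 548 310 290 263 136 181 204 204 207 200 202 197
 194 198 185 202 189 193]
370 [ 54  51  36  60  36 239 539 309 280 264 152 172 187 200 192 196 204 189
 198 193 201 187 195 200]
395 [717 719 721 724 728 730 429 285 280 281 156 180 203 207 204 202 123 108
 110 123 111 107 100 110]
58 z71 [332.2  93.4] z52 [333.   95.7]
60 z71 [332.2  88.7] z52 [333.   91.5]
62 z71 [332.2  83.9] z52 [333.   87.2]
64 z71 [332.2  79.2] z52 [333.   82.9]
66 z71 [332.2  74.3] z52 [333.   78.5]
68 z71 [332.2  69.5] z52 [333.   74.2]
```

View pics/w16c.png

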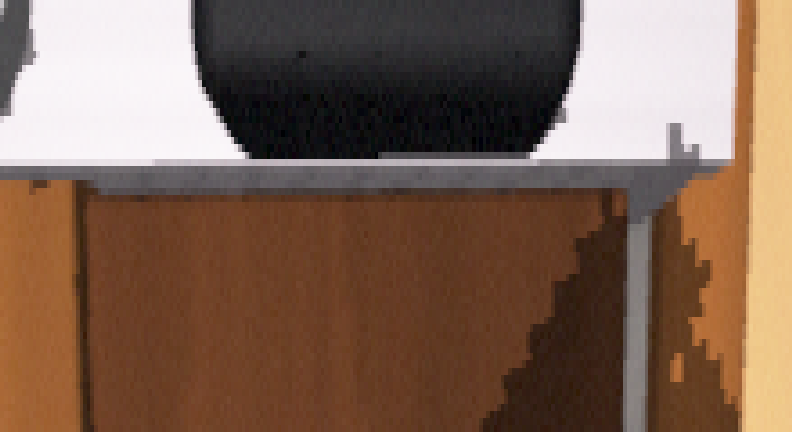

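```bash
python3 -c "
from h import *
import cv2
g=cv2.imread('pics/w16.png').astype(int).sum(2)
p=np.load('w16.npy',allow_pickle=True).item()
for c in(305,350,365): print(g[344:352,c],g[370:382,c],g[394:404,c])
for r,z in((347.7,52),(375.5,38),(398.5,24)): print(w2t(ray('wrist',(333,r),z,p)).round(1))
im=ctrl.get_image('scene');cv2.imwrite('pics/s17.png',cv2.resize(im[190:285,225:405,::-1],None,fx=4.4,fy=4.4,interpolation=cv2.INTER_CUBIC))
"
```

```text
[102 130 109 154 258 272 260 275] [488 488 489 487 495 241 215 191 203 209 198 201] [223 213 216 223 229 668 684 690 692 701]
[210 219 209 205 400 489 493 494] [540 532 534 537 529 513 226 202 209 201 198 211] [198 200 204 205 190 666 673 673 675 682]
[203 201 195 216 430 522 525 531] [517 504 511 510 510 509 246 213 208 203 206 214] [197 201 199 206 213 669 681 679 676 684]
[ -0.3 -85.8]
[  -0.6 -115.9]
[  -0.9 -145.5]
```

View pics/s17.png

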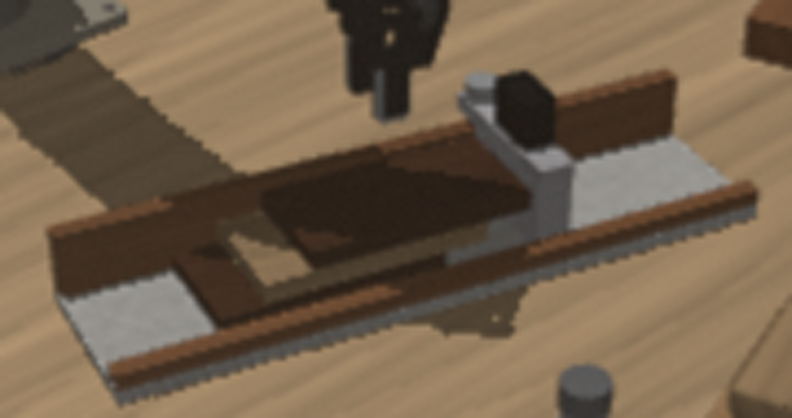

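The final wrist view shows the face at tray y ≈ 62.7 and the top blank's end at 62.4–64, so they are touching or within about 1 mm. The steps read 30.1 and 29.6 mm. The arm is clear, so I'm handing in.

```bash
python3 -c "
from cell import ctrl
print(ctrl.finish_job())"
```

```text
the job is handed in; nothing more can be done
None
```

The three blanks are staggered towards the stop. The stop is up against the top blank's end, and I handed the job in at about 19.6 s with the arm clear of everything.

**Mishap with the bottom blank:** my second push came in too low and moved blank1 about 14 mm along the tray. I pushed the whole stack back flush from the stop side and redid the stagger more slowly with the fingers higher. The order at hand-in is as asked, but blank1 did move and was put back.

**Last checks:**
- **Stagger:** the steps measured 30.1 mm (blank3 over blank2) and 29.6 mm (blank2 over blank1). The blanks look square to the tray and in line to within about 2 mm.
- **Bottom blank:** its end is 71.6 mm from the tray end. The stack's top edge was 71.4 mm from it at the start. I never saw blank1's own starting edge, so this assumes the stack began flush.
- **Stop:** in the last wrist picture its face was at about tray y = 62.7. The top blank's end came out at 62.4 measured directly and at 64.2 from its other end, so it is touching or within about 1 mm. An estimate from the arm's own position gave 1–3 mm; I trusted the camera.
- **Other things on the bench:** I did not go near the glue, sander, driver, offcut or the blue and turquoise blocks. I did not re-measure them.

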